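Clip the long marker into its holder on the pattern table

ROBOT

A 7-joint arm with a two-finger parallel gripper is mounted at the origin on the work surface. World frame = base frame: x ahead of the robot, y to its left, z up, the work surface at z = 0. Lengths are in m, angles in rad, forces in N, time in s.
With the tool pointing down it reaches from about 0.35 to 0.9 m from the base axis. Payload 8.1 kg.
Tool frame: the origin (TCP) lies at the centre of the arm's flange, where the gripper is bolted on; the fingertips stand 178 mm ahead of it and the grasp point (between the pads) lies 159 mm ahead of it; z points along the fingers, y is the direction in which the jaws open and shut (so a half turn about z gives the same grasp; the last joint's range is limited). The gripper opens to 92 mm and grips with 3 to 60 N. Pads are 19 mm wide; open, the fingers measure 130 mm over their backs; the gripper's body (75 mm by 190 mm) begins 47 mm behind the grasp point.
Start: joints at [-1.269, 0.434, 0.025, 1.573, -0.012, 1.134, -0.075], TCP at [0.246, 0.574, 0.405] pointing down, gripper open.
Joint ranges: [-2.62, 2.62], [-0.44, 2.09], [-1.27, 1.32], [0.08, 2.57], [-1.32, 4.46], [0.12, 2], [-2.74, 2.74]. Speed limits (rad/s): [2.22, 2.22, 3.01, 3.01, 3.14, 3.14, 3.14].

INTERFACE

Orientations are given as a rotation vector (axis times angle).
In Python, from cell import arm, get_image, camera_model gives the robot as it stands. The module is installed in compiled form; this text tells all that it offers.
- The arm moves only by the shell command python3 -m pendant 'ROWS' [FORCE]. ROWS is JSON, a list that holds one entry, the list of rows, each a list of 7 numbers: the shift along the tool's x, y, z in mm, then the turn, a rotation vector about the tool's x, y, z in rad, then the closure, from -1 (fully open) to 1 (shut). In form: [[[x, y, z, rx, ry, rz, hand], ...]]. A call has 1 to 20 rows; each row is the pose to reach, as a shift and turn from the pose commanded when the call began, along the tool's axes at that moment; what a row does not reach only later rows make up. A row lasts 1/8 s, in which the tool goes at most 62.5 mm and 10.7 degrees, less where a joint would pass 70% of its speed; a pose out of reach is approached as far as the arm can. A call with a gripper value outside its range is refused whole. The fingers move at their own pace and stop on an object; FORCE is the grip in N (left out, the last holds). Time passes only in rows, so rows that repeat a pose let the fingers close. It gives the time, the measured TCP pose, the force and the opening at its end, in the units of the state.
- arm.observe(): the state, without advancing time (a new reading comes with each control period).
- get_image(name): name is "side" or "top"; returns the picture (400x640x3 uint8, red, green, blue); there is no depth.
- camera_model(name): a dict with "fx", "fy", "cx", "cy" (pixels), "position" and "orientation" of the camera in the world. Camera axes: x right, y down, z forward; pixel columns grow to the right and rows downward; lengths in m; the calibration is good to about 2 mm. A picture is of the moment at which its call begins. camera_model takes no time and is no camera call.
- arm.sign_off(): hands the job in, once; it reports no verdict.
The state is a dict: "clock": time; "joints": joint angles; "dq": joint speeds; "joint_efforts": joint torques, N m; "position": TCP position; "ee_rot": TCP orientation; "force": force on the tool from outside, world axes, zero at the start; "ft_torque": the same for the moment, N m; "width": opening from 0.0 (shut) to 1.0 (fully open).
Only numpy, scipy, OpenCV 4.12 (cv2) and the standard library are available. Lean on these libraries where they do the work, as an engineer would, in place of code of your own. Each camera call takes 0.05 s, during which the arm holds its last target.

TASK

Put the long double-ended marker away in its clip: lay it level and centred along both forks and press it straight down past the sprung jaw until it sits fully home at the bottom of both forks and the jaw has snapped shut over it. Then let go. Leave the short marker where it lies.

Things in the scene. Friction and masses are not known exactly. Their poses are not given: they have to be found in the camera images.
- marker: Long double-ended marker: rigid straight rod 194 mm long, about 70 g, lying level on the table. Origin at its centre on its axis (11 mm above the table at first); x along its length, both ends alike. Middle 128 mm: round white barrel, 18 mm diameter; grip it at its middle. Each end: grey six-sided cap, 33 mm long, 22 mm across flats.
- short_marker: Bystander: a marker of the same make and thickness but only 120 mm long, too short for the clip's two forks, lying on the table. Origin at its centre, x along its length. Leave it alone.
- seat (a point): Where the marker's centre lies when home in the fixed clip, 51 mm above the table. x along the groove (marker either way round), y to the jaw, z up. Wooden base 130 x 90 x 8 mm; two steel forks, 12 mm thick, at x = -42 and +42 mm; the 72 mm between is free for fingers down to 17 mm above the table. Rigid prongs at y = -9.5 mm, 79 mm high. Flared mouth catches a marker 6 mm off sideways.
- jaw (a joint): Angle (rad) of the sprung jaw on the forks' +y side: 0 shut, grows to 0.5 as its two arms, one per fork, swing out together. Bent tips overhang the groove to y = 4 mm, 64 mm above the table; sloped lead-in, top 81 mm high. A marker pressed down meets them about 21 mm above the seat, opens the jaw about 0.1 rad with some 10 to 15 N of push, and the jaw then springs shut over it by itself.
Things that resemble listed ones, but are neither listed nor needed, are in the scene too. What is shaped like the part that bears seat but orange or yellow is not meant.

How it is judged:
By the outcome, as a careful person would: the job done as asked, in the order asked, and still so for the second after the job is handed in, with the robot touching nothing.
It also fails if it takes over 35 s, if anything falls off the work surface, if the arm or the gripper's body presses on something with over 40 N, if the wrist force passes 120 N, or if a joint passes its speed limit or range.

## Working session

There is one attempt and no reset: what is moved stays moved. The work goes in short steps, Python scripts to look and compute and a shell command to move; the robot and the scene stay as the last step left them, time stands still between calls to the robot, and variables do not carry over. Pictures are saved under pics/ and viewed, and the job is handed in when it is done.

```bash
mkdir -p pics; python3 - <<'E'
from cell import arm,get_image,camera_model
import cv2
for n in("top","side"):
    cv2.imwrite(f"pics/{n}0.png",get_image(n)[:,:,::-1]); print(n,camera_model(n))
print(arm.observe())
E
```

```text
top {'fx': 395.0632478886089, 'fy': 395.0632478886089, 'cx': 324.943875821274, 'cy': 201.49957875304938, 'position': array([0.4506501 , 0.06751954, 1.09862815]), 'orientation': array([-2.19597809,  2.15320087, -0.10760586])}
side {'fx': 394.30164919362426, 'fy': 394.30164919362426, 'cx': 316.7638614692338, 'cy': 203.00798505211466, 'position': array([ 0.06737058, -0.41208836,  0.59562131]), 'orientation': array([-2.07438726,  0.86117209, -0.40613339])}
{'clock': 0.1, 'joints': array([-1.26859452,  0.43513301,  0.0249639 ,  1.57397125, -0.01159333,
        1.13401674, -0.07511014]), 'dq': array([ 8.89028935e-04, -1.42524579e-03,  2.98946085e-04, -1.83146218e-03,
       -2.29009088e-05, -5.77818324e-04, -5.55624182e-04]), 'joint_efforts': array([ 3.41998173e-03, -6.69125104e+01,  9.87880714e-01, -3.15146184e+01,
       -6.05789479e-02,  3.73001152e-02,  3.46943023e-05]), 'position': array([0.24609224, 0.57429253, 0.40404926]), 'ee_rot': array([-6.31601924e-01, -3.07729184e+00,  2.16000330e-03]), 'force': array([-0.06774204,  0.1845723 , -1.28012444]), 'ft_torque': array([-0.01806246,  0.02933074,  0.0015838 ]), 'width': 0.9993259389380375}
```

View pics/top0.png

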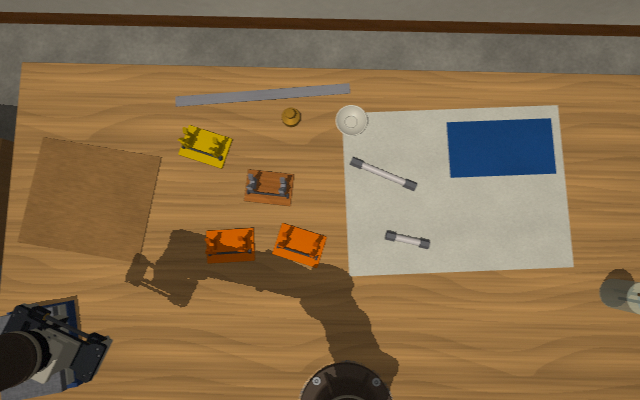

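View pics/side0.png

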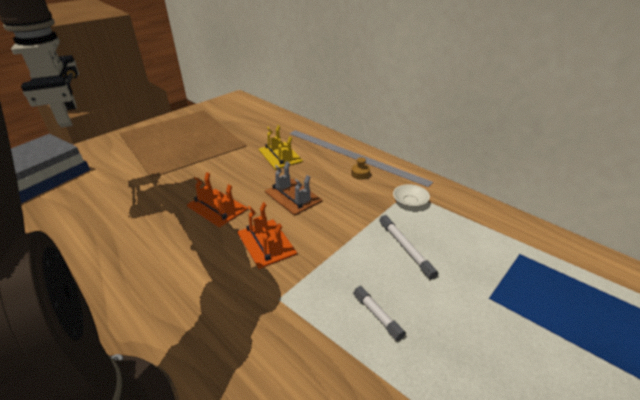

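The top view shows the long marker from about (351,161) to (416,187), the short one at (408,240), and the wood and steel clip at (270,187). Next I'll zoom in on the marker and the clip.

```bash
python3 - <<'E'
import cv2,numpy as np
a=cv2.imread("pics/top0.png");b=cv2.imread("pics/side0.png")
c1=cv2.resize(a[160:215,235:305],(700,550),interpolation=cv2.INTER_CUBIC)
c2=cv2.resize(a[145:200,340:430],(720,440),interpolation=cv2.INTER_CUBIC)
c3=cv2.resize(b[155:220,255:330],(750,650)[0:2],interpolation=cv2.INTER_CUBIC)[:600]
cv2.imwrite("pics/c1.png",c1);cv2.imwrite("pics/c2.png",c2);cv2.imwrite("pics/c3.png",c3)
E
```

```text
(no output)
```

View pics/c1.png

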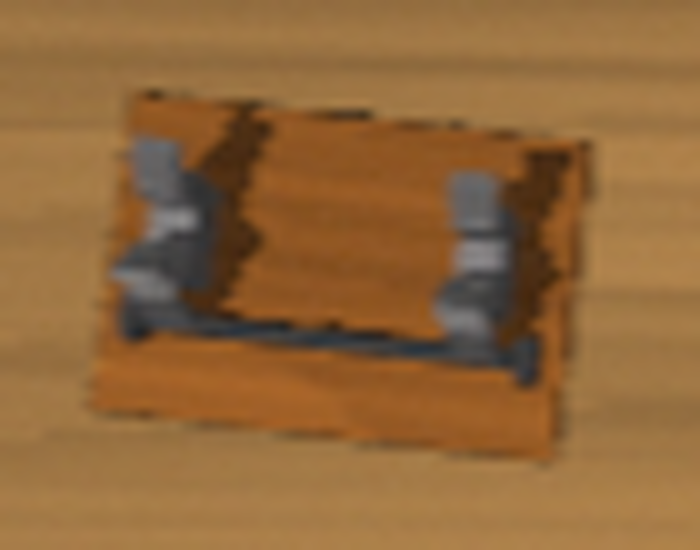

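View pics/c2.png

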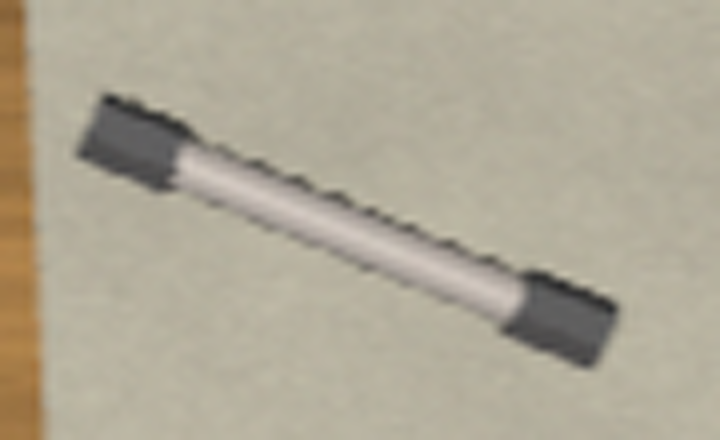

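View pics/c3.png

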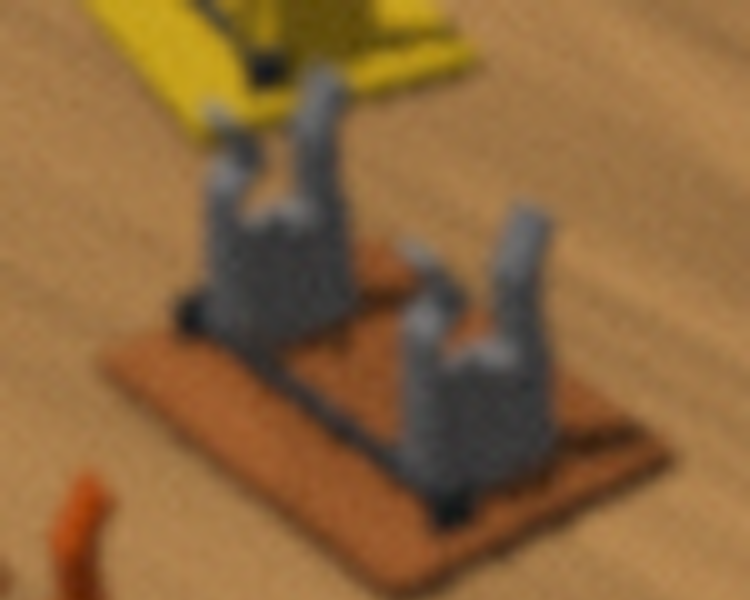

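```bash
cat > h.py <<'E'
import numpy as np,cv2
from cell import arm,get_image,camera_model
from scipy.spatial.transform import Rotation as R
def ray(n,px,z):
    m=camera_model(n);px=np.atleast_2d(px).astype(float)
    d=np.c_[(px[:,0]-m['cx'])/m['fx'],(px[:,1]-m['cy'])/m['fy'],np.ones(len(px))]
    d=R.from_rotvec(m['orientation']).apply(d);p=m['position']
    return p+d*((z-p[2])/d[:,2])[:,None]
def proj(n,P):
    m=camera_model(n);q=R.from_rotvec(m['orientation']).inv().apply(np.atleast_2d(P)-m['position'])
    return np.c_[m['fx']*q[:,0]/q[:,2]+m['cx'],m['fy']*q[:,1]/q[:,2]+m['cy']]
E
python3 - <<'E'
from h import *
np.set_printoptions(precision=4,suppress=True)
up=lambda P,s,o:(np.array(P)+.5)/s-.5+np.array(o)
bt=up([(135,93),(590,143),(552,460),(92,410)],10,(235,160))
w=ray("top",bt,.008);print("base",w,w.mean(0),[np.linalg.norm(w[i]-w[(i+1)%4]) for i in range(4)])
g=ray("top",up([(175,220),(483,255)],10,(235,160)),.042);print("groove",g,g.mean(0),np.linalg.norm(g[1]-g[0]),np.arctan2(*(g[0]-g[1])[[1,0]]))
b=up([(100,360),(672,458),(400,597)],10,(255,155));print("sidebase",ray("side",b,.008))
m=up([(105,95),(80,157),(618,303),(592,368)],8,(340,145))
e=ray("top",m,.011);print("marker ends",e,e.mean(0))
j=up([(183,140),(518,285)],8,(340,145))
e=ray("top",m,.011);a=(e[0]+e[1])/2;c=(e[2]+e[3])/2;print(a,c,(a+c)/2,np.linalg.norm(a-c),np.arctan2(*(a-c)[[1,0]]))
j=ray("top",up([(185,162),(515,300)],8,(340,145)),.011);print("barrel",j,j.mean(0),np.linalg.norm(j[0]-j[1]),np.arctan2(*(j[0]-j[1])[[1,0]]))
# colour segmentation of white barrel in the side
s=cv2.imread("pics/side0.png");cv2.imwrite("pics/c4.png",cv2.resize(s[205:285,370:450],(640,560+80)).copy()[:600])
print(R.from_rotvec(arm.observe()['ee_rot']).as_matrix())
E
```

```text
base [[0.6418 0.2806 0.008 ]
 [0.6302 0.1532 0.008 ]
 [0.5413 0.1614 0.008 ]
 [0.5526 0.2891 0.008 ]] [0.5915 0.2211 0.008 ] [np.float64(0.12788100923446505), np.float64(0.08932397804225502), np.float64(0.12827559969676286), np.float64(0.08953385675308843)]
groove [[0.6014 0.2619 0.042 ]
 [0.5935 0.1786 0.042 ]] [0.5974 0.2202 0.042 ] 0.08366259784346601 1.4768692851808285
sidebase [[0.5517 0.2886 0.008 ]
 [0.6248 0.1515 0.008 ]
 [0.5399 0.1589 0.008 ]]
marker ends [[ 0.6823 -0.011   0.011 ]
 [ 0.6602 -0.0025  0.011 ]
 [ 0.6125 -0.1903  0.011 ]
 [ 0.5896 -0.1812  0.011 ]] [ 0.6361 -0.0962  0.011 ]
[ 0.6712 -0.0067  0.011 ] [ 0.601  -0.1857  0.011 ] [ 0.6361 -0.0962  0.011 ] 0.1922733948936935 1.1971395814634564
barrel [[ 0.6591 -0.0392  0.011 ]
 [ 0.6128 -0.1545  0.011 ]] [ 0.636  -0.0968  0.011 ] 0.12421106761698934 1.1889575578622145
[[-0.9192  0.3939 -0.0004]
 [ 0.3939  0.9192 -0.0013]
 [-0.0001 -0.0014 -1.    ]]
```

View pics/c4.png

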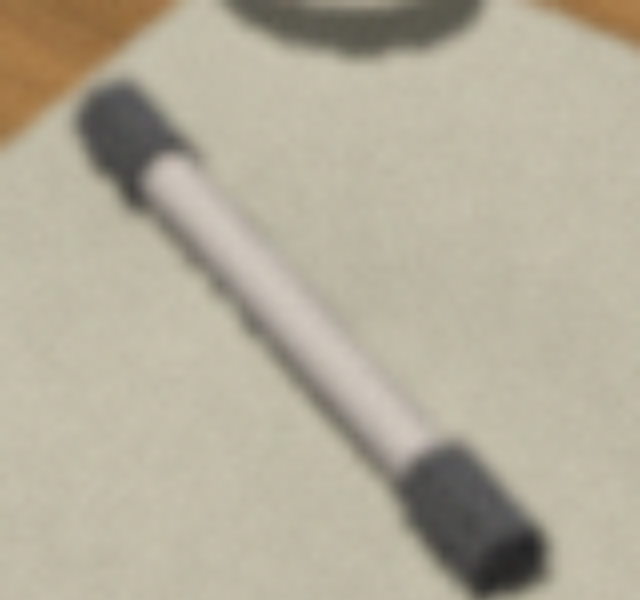

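Marker centre is about (0.636, -0.0965) with axis angle 1.195. The seat is about (0.597, 0.220) with axis angle 1.480, and the jaw is on the robot side. First move is to above the marker.

```bash
python3 -m pendant '[[[-39,-29,6,0,0,0.096,-1],[-78,-58,12,0,0,0.192,-1],[-117,-87,18,0,0,0.288,-1],[-156,-116,24,0,0,0.385,-1],[-195,-145,30,0,0,0.481,-1],[-234,-174,36,0,0,0.577,-1],[-273,-203,42,0,0,0.673,-1],[-312,-232,48,0,0,0.77,-1],[-351,-261,54,0,0,0.866,-1],[-390,-290,60,0,0,0.962,-1],[-429,-319,66,0,0,1.06,-1],[-468,-348,72,0,0,1.155,-1],[-507,-377,80,0,0,1.25,-1],[-546,-406,88,0,0,1.35,-1],[-585,-435,96,0,0,1.45,-1],[-623,-463,104,0,0,1.542,-1],[-623,-463,104,0,0,1.542,-1],[-623,-463,104,0,0,1.542,-1]]]' 60
python3 - <<'E'
from h import *
np.set_printoptions(precision=4,suppress=True)
o=arm.observe();M=R.from_rotvec(o['ee_rot']).as_matrix();print(o['clock'],o['position'],M,o['joints'],o['force'])
cv2.imwrite("pics/top1.png",get_image("top")[:,:,::-1])
i=get_image("side")[:,:,::-1];cv2.imwrite("pics/side1.png",i)
E
```

```text
clock: 2.35
position: [0.6361, -0.096, 0.3002]
ee_rot: [-2.596, -1.767, 0.001]
force: [-0.2, 1.4, -0.3]
width: 1.002
2.35 [ 0.6361 -0.096   0.3002] [[ 0.3667  0.9304 -0.0013]
 [ 0.9304 -0.3667  0.0006]
 [ 0.0001 -0.0014 -1.    ]] [-0.2697  0.5994  0.5193  1.6735 -0.3484  0.9634  0.0006] [-0.2313  1.4233 -0.3141]
```

View pics/side1.png

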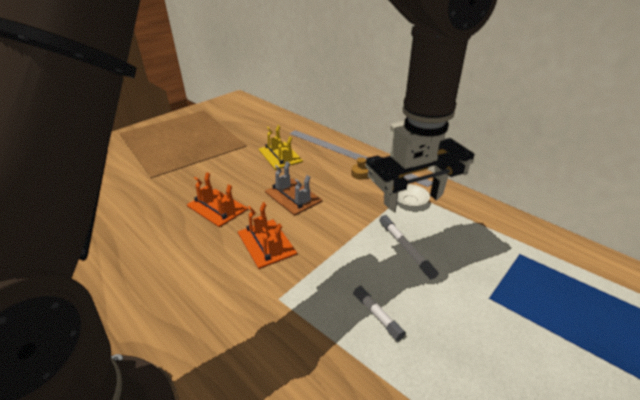

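The gripper is centred above the marker at about (415,245) and clear of the bowl at (411,198). Descending and gripping.

```bash
python3 -m pendant '[[[0,0,30,0,0,0,-1],[0,0,60,0,0,0,-1],[0,0,85,0,0,0,-1],[0,0,105,0,0,0,-1],[0,0,115,0,0,0,-1],[0,0,118,0,0,0,-1],[0,0,118,0,0,0,0],[0,0,118,0,0,0,0.5],[0,0,118,0,0,0,1],[0,0,118,0,0,0,1],[0,0,118,0,0,0,1],[0,0,118,0,0,0,1],[0,0,118,0,0,0,1],[0,0,118,0,0,0,1]]]' 60
python3 - <<'E'
from h import *
cv2.imwrite("pics/side2.png",get_image("side")[:,:,::-1])
E
```

```text
clock: 4.2
position: [0.6364, -0.0965, 0.1827]
ee_rot: [-2.598, -1.767, 0.0]
force: [0.5, 0.1, -0.6]
width: 0.18
```

View pics/side2.png

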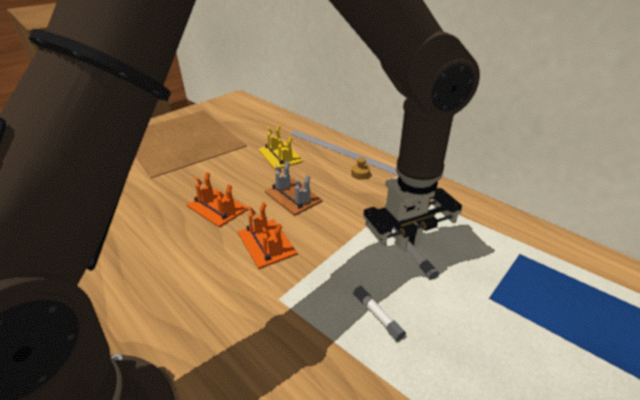

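Gripped (width 0.18, about the barrel diameter). Next is lifting it and carrying it over the clip.

```bash
python3 -m pendant '[[[0,0,-20,0,0,0,1],[0,0,-60,0,0,0,1],[0,0,-100,0,0,0,1],[0,0,-128,0,0,0,1],[20,-11,-128,0,0,-0.02,1],[50,-27,-128,0,0,-0.05,1],[84,-46,-128,0,0,-0.085,1],[118,-64,-128,0,0,-0.12,1],[152,-83,-128,0,0,-0.155,1],[186,-101,-128,0,0,-0.19,1],[220,-119,-128,0,0,-0.225,1],[250,-136,-128,0,0,-0.255,1],[270,-147,-128,0,0,-0.275,1],[281,-152,-128,0,0,-0.285,1],[281,-152,-128,0,0,-0.285,1],[281,-152,-128,0,0,-0.285,1],[281,-152,-128,0,0,-0.285,1]]]'
python3 - <<'E'
from h import *
np.set_printoptions(precision=4,suppress=True)
o=arm.observe();print(R.from_rotvec(o['ee_rot']).as_matrix(),o['force'],o['position'])
t=get_image("top")[:,:,::-1];s=get_image("side")[:,:,::-1]
cv2.imwrite("pics/top3.png",t);cv2.imwrite("pics/side3.png",s)
cv2.imwrite("pics/c5.png",cv2.resize(s[100:230,220:370],(690,598),interpolation=cv2.INTER_CUBIC))
cv2.imwrite("pics/c6.png",cv2.resize(t[140:230,210:340],(780,540),interpolation=cv2.INTER_CUBIC))
E
```

```text
clock: 6.38
position: [0.5986, 0.2192, 0.3109]
ee_rot: [2.322, 2.115, -0.0]
force: [-0.3, 0.4, -0.4]
width: 0.182
[[ 0.0931  0.9957  0.0002]
 [ 0.9957 -0.0931 -0.0005]
 [-0.0005  0.0002 -1.    ]] [-0.2689  0.3937 -0.4364] [0.5986 0.2192 0.3109]
```

View pics/c5.png

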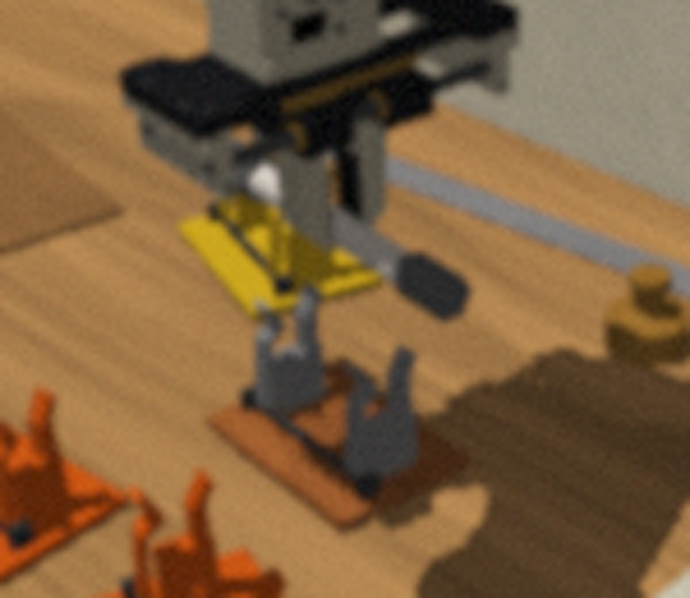

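View pics/c6.png

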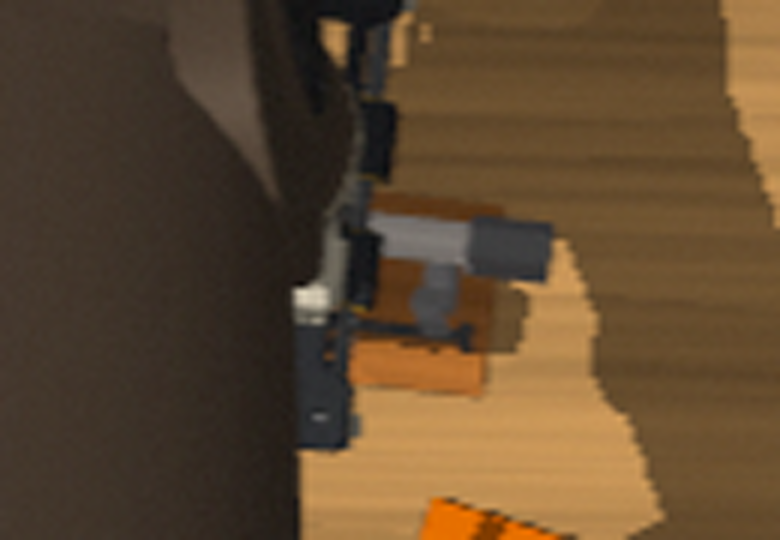

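The marker is held and looks level. I'll compare predicted pixels for the marker and clip model with both images.

```bash
python3 - <<'E'
from h import *
np.set_printoptions(precision=4,suppress=True)
up=lambda P,s,o:(np.array(P)+.5)/s-.5+np.array(o)
o=arm.observe();M=R.from_rotvec(o['ee_rot']).as_matrix()
mk=lambda x,y=0,z=0:o['position']+M@np.array([x,y,.1717+z])
print("held end cap R pred top",proj("top",[mk(-.097),mk(-.064)]),"seen",up([(549,251),(470,240)],6,(210,140)))
print("held cap pred side",proj("side",[mk(-.097),mk(-.064)]),"seen",up([(452,300),(398,270)],4.6,(220,100)))
t=1.480;u=np.array([np.cos(t),np.sin(t),0]);v=np.array([-np.sin(t),np.cos(t),0]);s=np.array([.5975,.2205,.051])
T=cv2.imread("pics/top0.png");S=cv2.imread("pics/side0.png")
f=lambda x,y,z:s+u*x+v*y+np.array([0,0,z-.051])
def over(n,I,x0,y0,w,h,k):
    J=cv2.resize(I[y0:y0+h,x0:x0+w],(w*k,h*k),interpolation=cv2.INTER_CUBIC)
    def pt(P,c):
        q=(proj(n,[P])[0]-[x0,y0]+.5)*k-.5;cv2.circle(J,tuple(int(a) for a in q),3,c,-1)
    for sx in(-1,1):
        for e in(-6,6):
            x=sx*.042+e/1000
            pt(f(x,-.0095,.079),(0,0,255));pt(f(x,0,.042),(0,255,0));pt(f(x,.004,.064),(255,255,0))
    return J
cv2.imwrite("pics/c7.png",over("top",T,235,160,70,55,10));cv2.imwrite("pics/c8.png",over("side",S,255,155,75,60,10))
E
```

```text
held end cap R pred top [[301.4243 181.7101]
 [288.0502 180.2105]] seen [[301.0833 181.4167]
 [287.9167 179.5833]]
held cap pred side [[318.9569 164.8398]
 [309.6822 159.0796]] seen [[317.8696 164.8261]
 [306.1304 158.3043]]
```

View pics/c7.png

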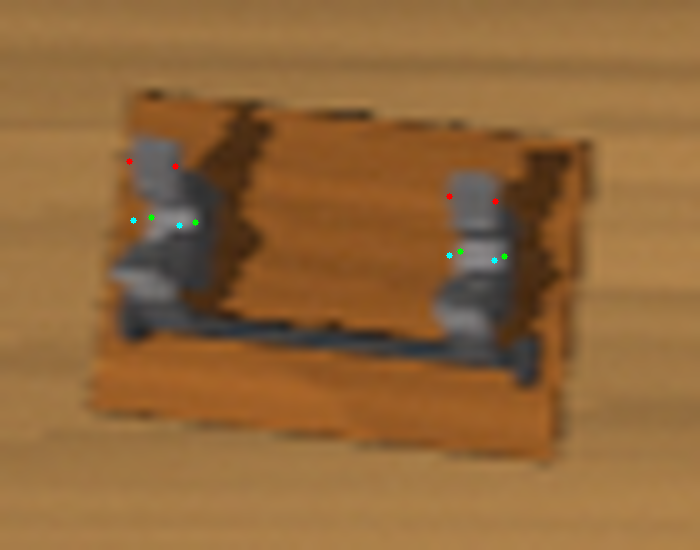

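View pics/c8.png

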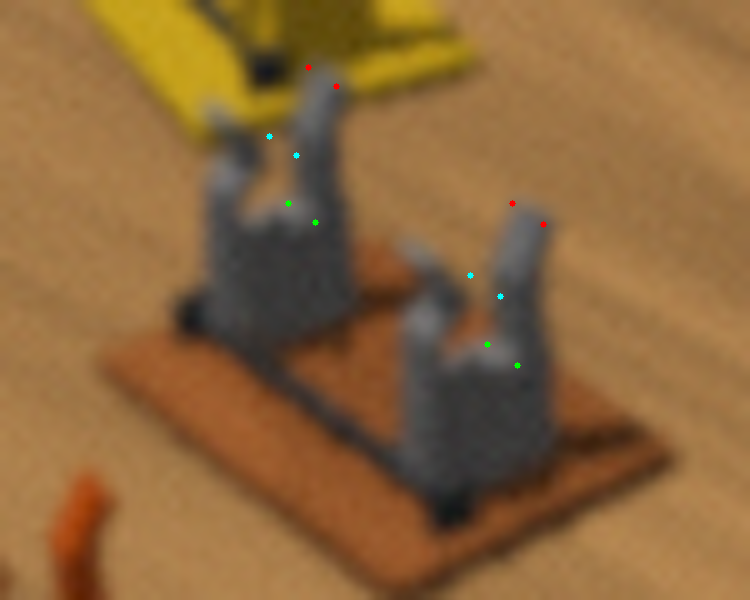

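```bash
python3 - <<'E'
from h import *
t=1.480;u=np.array([np.cos(t),np.sin(t),0]);v=np.array([-np.sin(t),np.cos(t),0]);s0=np.array([.5975,.2205,0])
T=cv2.imread("pics/top0.png");S=cv2.imread("pics/side0.png")
for n,I,x0,y0,w,h,k,nm in(("side",S,285,168,30,40,14,"c9"),("top",T,238,168,55,34,14,"c10")):
  out=[]
  for dy in(.000,.003,.006):
    s=s0+v*dy
    J=cv2.resize(I[y0:y0+h,x0:x0+w],(w*k,h*k),interpolation=cv2.INTER_CUBIC)
    def pl(P,c):
        W=[s+u*a[0]+v*a[1]+np.array([0,0,a[2]]) for a in P]
        q=(proj(n,W)-[x0,y0]+.5)*k-.5
        cv2.polylines(J,[np.round(q).astype(int).reshape(-1,1,2)],False,c,1)
    for x in((-.048,-.036) if n=="side" else (-.048,-.036,.036,.048)):
        pl([(x,-.0095,.042),(x,-.0095,.079)],(0,0,255))
        pl([(x,.009*np.sin(a),.051-.009*np.cos(a)) for a in np.linspace(-1.57,1.57,20)],(0,255,0))
        pl([(x,.004,.064),(x,.0095,.081)],(255,255,0))
    out.append(J)
  R_=np.hstack(out) if n=="side" else np.vstack(out)
  sc=min(800/R_.shape[1],600/R_.shape[0],1)
  cv2.imwrite(f"pics/{nm}.png",cv2.resize(R_,None,fx=sc,fy=sc,interpolation=cv2.INTER_AREA))
E
```

```text
(no output)
```

View pics/c9.png

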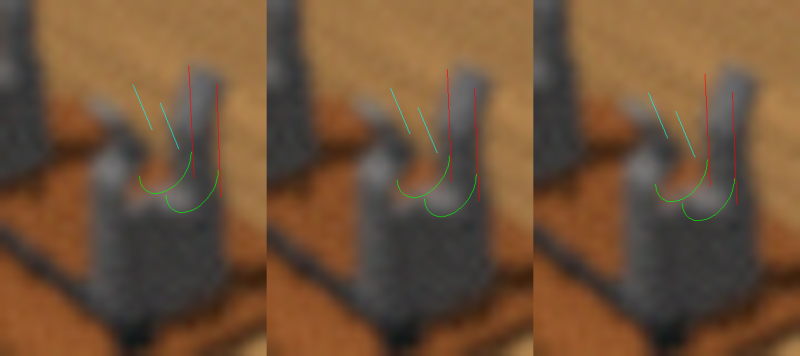

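View pics/c10.png

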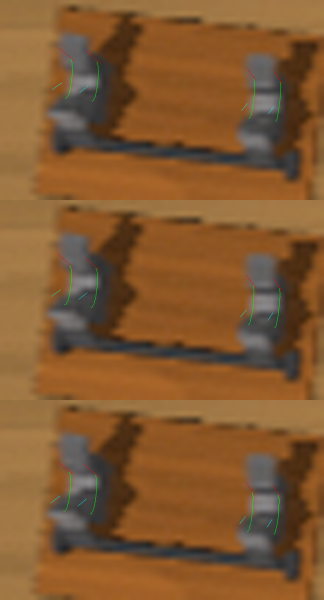

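```bash
python3 - <<'E'
from h import *
np.set_printoptions(precision=2,suppress=True)
c=np.array([.5915,.2211,0]);t=1.480;u=np.array([np.cos(t),np.sin(t),0]);v=np.array([-np.sin(t),np.cos(t),0])
B=[(.065,-.045),(-.065,-.045),(-.065,.045),(.065,.045)]
for n,obs in(("side",[None,(672,458),(400,597),(100,360)]),("top",[(135,93),(590,143),(552,460),(92,410)])):
  o=np.array((255,155) if n=="side" else (235,160))
  for b,q in zip(B,obs):
    p=proj(n,[c+u*b[0]+v*b[1]+[0,0,.008]])[0];print(n,(p-o+.5)*10-.5,q)
T=cv2.imread("pics/top0.png");S=cv2.imread("pics/side0.png")
for n,I,x0,y0,w,h,k,nm in(("side",S,262,158,67,56,11,"c11"),("top",T,240,165,58,42,13,"c12")):
  for dy in(.0,):
    J=cv2.resize(I[y0:y0+h,x0:x0+w],(w*k,h*k),interpolation=cv2.INTER_LANCZOS4)
    J=cv2.convertScaleAbs(J,alpha=1.5)
    def pl(P,cc):
        W=[c+u*a[0]+v*a[1]+np.array([0,0,a[2]]) for a in P]
        q=(proj(n,W)-[x0,y0]+.5)*k-.5
        cv2.polylines(J,[np.round(q).astype(int).reshape(-1,1,2)],False,cc,1)
    pl([(*b,.008) for b in B+B[:1]],(255,0,255))
    for x in (-.048,-.036,.036,.048):
        pl([(x,-.0095,.042),(x,-.0095,.079)],(0,0,255))
        pl([(x,.009*np.sin(a),.051-.009*np.cos(a)) for a in np.linspace(-1.57,1.57,20)],(0,255,0))
        pl([(x,.004,.064),(x,.0095,.081)],(255,255,0))
  cv2.imwrite(f"pics/{nm}.png",J[:600])
E
```

```text
side [377.36 232.06] None
side [685.53 446.99] (672, 458)
side [398.36 592.53] (400, 597)
side [ 99.45 356.68] (100, 360)
top [130.94  91.32] (135, 93)
top [593.44 142.34] (590, 143)
top [555.27 461.76] (552, 460)
top [ 89.19 410.13] (92, 410)
```

View pics/c11.png

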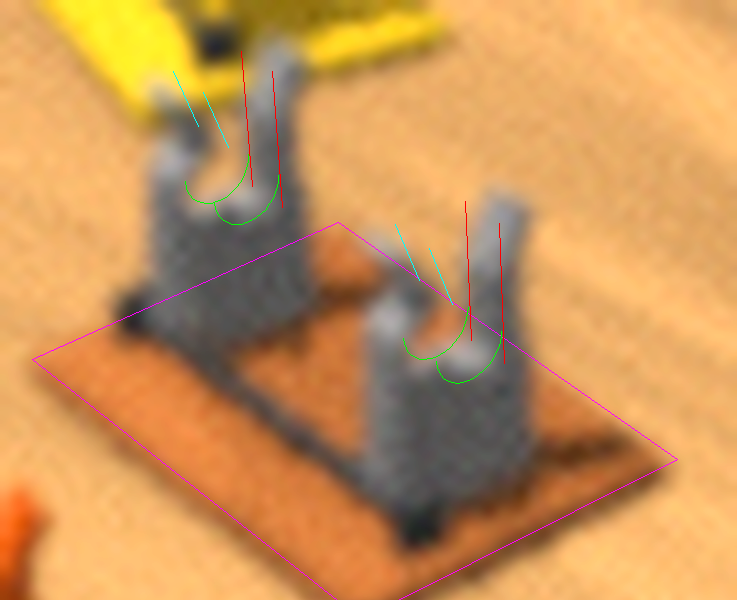

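View pics/c12.png

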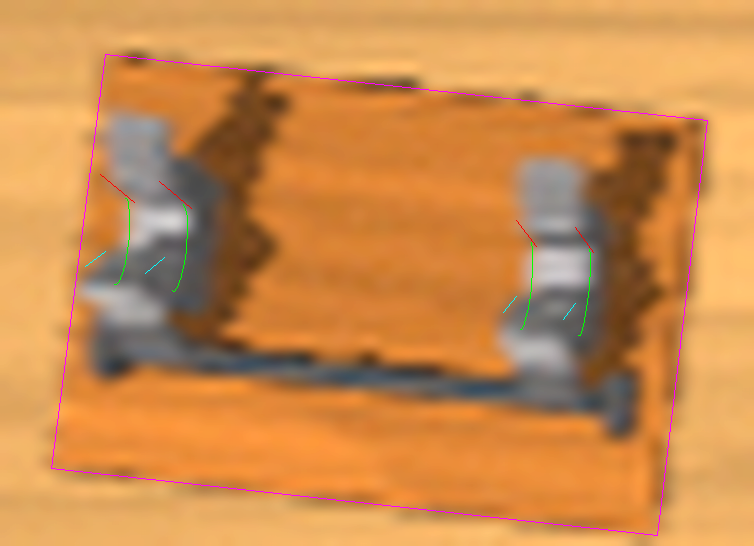

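Putting the seat at the base centre (0.5915, 0.2211) fits both views: the prong lines meet the groove floor. I'll shift by [1, -7] mm, descend to just above jaw contact and check.

```bash
python3 -m pendant '[[[1,-7,0,0,0,0,1],[1,-7,10,0,0,0,1],[1,-7,25,0,0,0,1],[1,-7,38,0,0,0,1],[1,-7,48,0,0,0,1],[1,-7,54,0,0,0,1],[1,-7,54,0,0,0,1],[1,-7,54,0,0,0,1]]]'
python3 - <<'E'
from h import *
t=get_image("top")[:,:,::-1];s=get_image("side")[:,:,::-1]
cv2.imwrite("pics/c13.png",cv2.resize(s[110:220,240:360],(654,600),interpolation=cv2.INTER_CUBIC))
cv2.imwrite("pics/c14.png",cv2.resize(t[140:230,210:340],(780,540),interpolation=cv2.INTER_CUBIC))
E
```

```text
clock: 7.48
position: [0.5916, 0.2223, 0.2571]
ee_rot: [2.32, 2.118, 0.001]
force: [-0.1, 0.2, 0.3]
width: 0.183
```

View pics/c13.png

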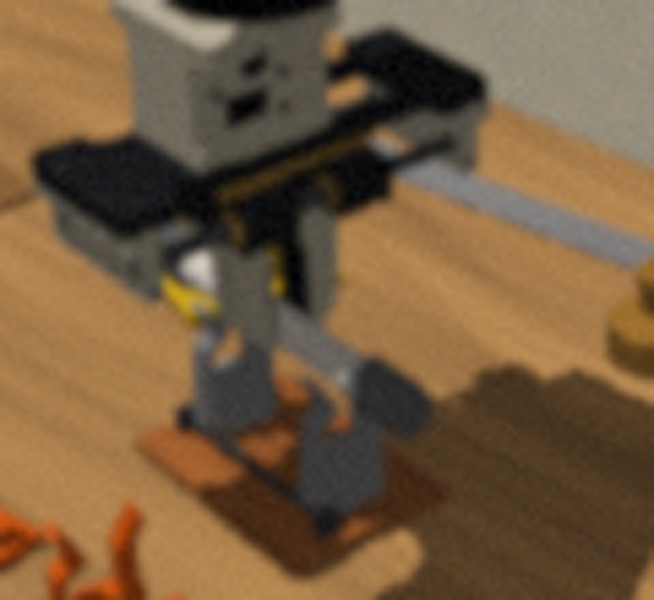

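View pics/c14.png

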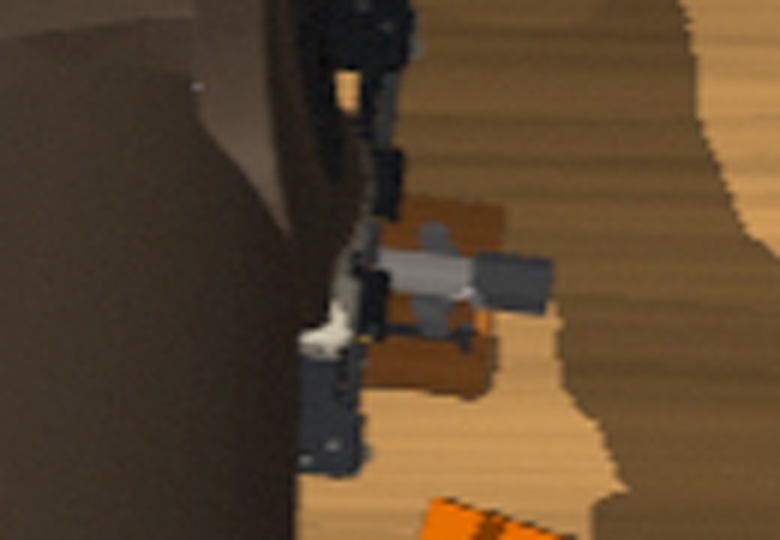

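In both views the barrel sits between the prong at (433,240) and the jaw at (433,315) of the top crop. Pressing down gently.

```bash
python3 -m pendant '[[[-1,0,5,0,0,0,1],[-1,0,9,0,0,0,1],[-1,0,12,0,0,0,1],[-1,0,15,0,0,0,1],[-1,0,17,0,0,0,1],[-1,0,19,0,0,0,1]]]'
python3 -m pendant '[[[0,0,2,0,0,0,1],[0,0,4,0,0,0,1],[0,0,6,0,0,0,1]]]'
```

```text
clock: 8.32
position: [0.5933, 0.2211, 0.2396]
ee_rot: [2.319, 2.115, 0.008]
force: [1.0, -0.5, 11.8]
width: 0.178
clock: 8.7
position: [0.5921, 0.2212, 0.2318]
ee_rot: [2.32, 2.117, 0.003]
force: [5.3, 0.3, -0.7]
width: 0.178
```

```bash
python3 -m pendant '[[[0,0,2,0,0,0,1],[0,0,4,0,0,0,1],[0,0,6,0,0,0,1],[0,0,8,0,0,0,1]]]'
python3 -m pendant '[[[0,0,1,0,0,0,1],[0,0,2,0,0,0,1],[0,0,2,0,0,0,1]]]'
```

```text
clock: 9.2
position: [0.5905, 0.2215, 0.2232]
ee_rot: [-2.319, -2.117, 0.003]
force: [-0.6, 0.4, -2.1]
width: 0.18
clock: 9.57
position: [0.5906, 0.2214, 0.2225]
ee_rot: [-2.319, -2.117, 0.001]
force: [-5.7, -0.8, 10.9]
width: 0.182
```

Bottom contact at the expected height (0.2225). I'll press a little more to confirm, then look.

```bash
python3 -m pendant '[[[0,0,1,0,0,0,1],[0,0,2,0,0,0,1],[0,0,2,0,0,0,1]]]'
python3 - <<'E'
from h import *
t=get_image("top")[:,:,::-1];s=get_image("side")[:,:,::-1]
cv2.imwrite("pics/c15.png",cv2.resize(s[110:220,240:360],(654,600),interpolation=cv2.INTER_CUBIC))
E
```

```text
clock: 9.95
position: [0.5906, 0.2212, 0.2222]
ee_rot: [-2.319, -2.117, 0.0]
force: [-11.1, -3.0, 29.3]
width: 0.18
```

View pics/c15.png

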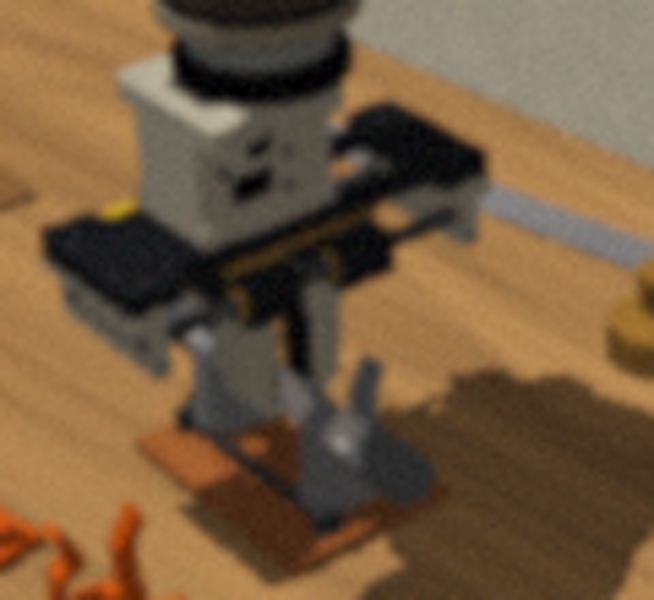

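The marker is at a hard stop (29 N with no further travel). Relieving the press, then opening and retreating.

```bash
python3 -m pendant '[[[0,0,-2,0,0,0,1],[0,0,-4,0,0,0,1],[0,0,-4,0,0,0,0.5],[0,0,-4,0,0,0,0],[0,0,-4,0,0,0,0],[0,0,-4,0,0,0,0],[0,0,-4,0,0,0,0]]]'
python3 -m pendant '[[[0,0,-8,0,0,0,0],[0,0,-20,0,0,0,0],[0,0,-40,0,0,0,0],[0,0,-75,0,0,0,0],[0,0,-120,0,0,0,0],[0,0,-170,0,0,0,0],[-50,0,-200,0,0,0,0],[-100,0,-200,0,0,0,0],[-150,0,-200,0,0,0,0],[-200,0,-200,0,0,0,0],[-250,0,-200,0,0,0,0],[-280,0,-200,0,0,0,0],[-280,0,-200,0,0,0,0]]]'
python3 - <<'E'
from h import *
t=get_image("top")[:,:,::-1];s=get_image("side")[:,:,::-1]
cv2.imwrite("pics/side4.png",s);cv2.imwrite("pics/top4.png",t)
cv2.imwrite("pics/c17.png",cv2.resize(s[150:220,250:340],(720,560),interpolation=cv2.INTER_CUBIC))
cv2.imwrite("pics/c18.png",cv2.resize(t[155:220,225:315],(720,520),interpolation=cv2.INTER_CUBIC))
E
```

```text
clock: 10.92
position: [0.5913, 0.2213, 0.2237]
ee_rot: [2.32, 2.118, -0.0]
force: [0.5, 0.2, -0.1]
width: 0.498
clock: 12.55
position: [0.5651, -0.0609, 0.425]
ee_rot: [2.325, 2.111, 0.001]
force: [-0.6, 0.3, -0.4]
width: 0.499
```

View pics/c17.png

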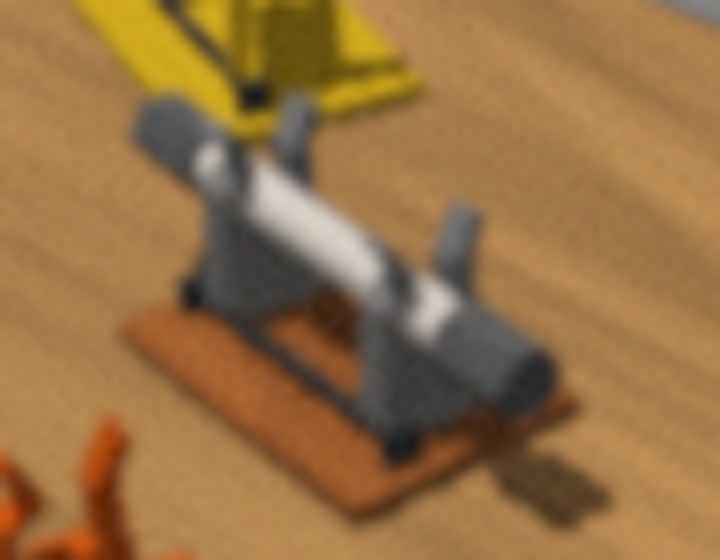

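View pics/c18.png

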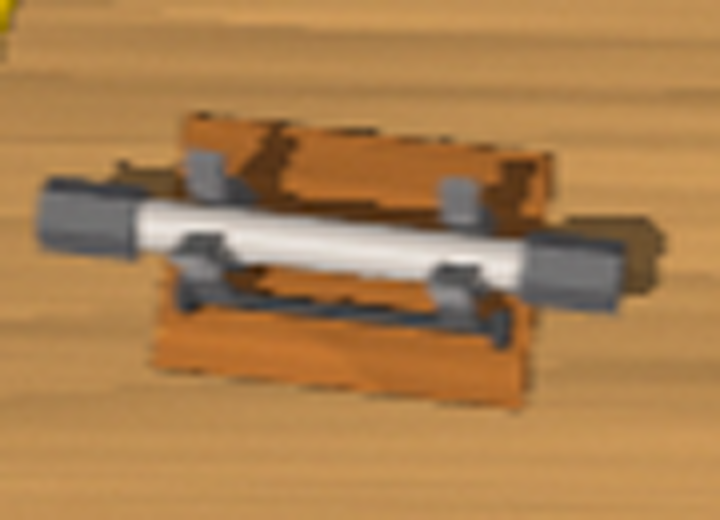

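View pics/side4.png

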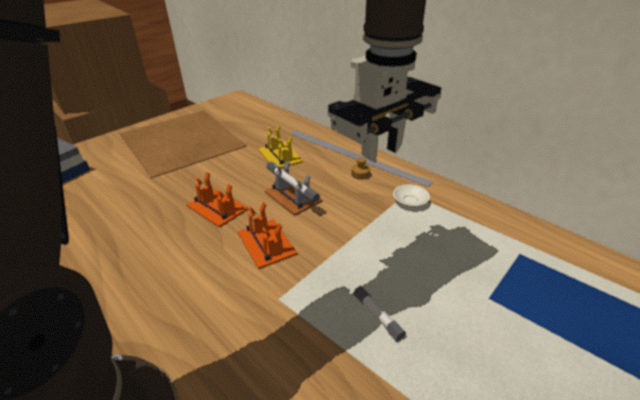

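The marker lies in both forks with both jaw tips over it, and the short marker hasn't moved. One numeric check before handing in.

```bash
python3 - <<'E'
from h import *
np.set_printoptions(precision=1,suppress=True)
up=lambda P,s,o:(np.array(P)+.5)/s-.5+np.array(o)
t=1.480;u=np.array([np.cos(t),np.sin(t),0]);s=np.array([.5915,.2211,.051])
P=[s+u*.064,s-u*.064,s+u*.097,s-u*.097]
print("top",proj("top",P),up([(137,228),(525,264),(38,215),(622,277)],8,(225,155)))
print("side",proj("side",P[3:]),up([(528,378)],8,(250,150)))
a=cv2.imread("pics/top0.png").astype(int);b=cv2.imread("pics/top4.png").astype(int)
print("short marker diff",abs(a-b)[228:250,383:432].mean(), "pivot/jaw diff",abs(a-b)[186:198,245:290].mean())
arm.sign_off()
E
```

```text
top [[242.8 182.4]
 [290.4 187.6]
 [230.5 181. ]
 [302.6 189. ]] [[241.7 183.1]
 [290.2 187.6]
 [229.3 181.4]
 [302.3 189.2]]
side [[317.  198.1]] [[315.6 196.8]]
short marker diff 94.84632034632034 pivot/jaw diff 36.40925925925926
the job is handed in; nothing more can be done
```

The long marker is in the wood and steel clip, and the job is handed in at about 13 s of the 35 s allowed. I gripped the marker at its middle, carried it level over the clip and pressed it straight down. The push peaked near 12 N at the jaw, then dropped away as the jaw let it through. It came to a hard stop within 1 mm of the expected height, with 29 N on it and no further travel. I then eased off, opened the gripper and moved the arm well clear.

**Marker position:** In the last pictures, both jaw tips lie over the barrel and the marker is centred on both forks. Its measured points fall within about 1 to 2 pixels (roughly 3 to 5 mm) of the predicted home position.

**Not confirmed:**
- **Jaw angle:** I could not read it directly. That it is shut rests on the force dropping away and on the pictures.
- **Short marker:** My pixel comparison gave a large difference (95), and so did the one of the jaw area (36). I put both down to the arm's shadow and the newly placed marker, but did not check further. The short marker looks unmoved in the side view, and the robot never went near it.

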